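# Slide the specimen carrier up into the UV inspection stand and switch the lamp on

## Robot

A 7-joint arm with a two-finger parallel gripper is mounted at the origin on the work surface. World frame = base frame: x ahead of the robot, y to its left, z up, the work surface at z = 0. Lengths are in m, angles in degrees, forces in N, time in s.
With the tool pointing down it reaches from about 0.425 to 0.875 m from the base axis. Payload 4.7 kg.
Tool frame: the origin (TCP) lies at the very end of the fingers, on their centre line; the grasp point (between the pads) lies 19 mm behind it; z points along the fingers, y is the direction in which the jaws open and shut (so a half turn about z gives the same grasp; the last joint's range is limited). The gripper opens to 87 mm and grips with 3 to 60 N. Pads are 19 mm wide; open, the fingers measure 117 mm over their backs; the gripper's body (75 mm by 190 mm) begins 51 mm behind the grasp point.
Start: joints at [73.574, 18.392, -4.016, 83.108, 1.295, 78.541, -3.26], TCP at [0.193, -0.621, 0.183] pointing down, gripper open.
Joint ranges: [-163.93, 163.93], [-17.29, 119.83], [-79.2, 71.16], [3.27, 140.29], [-89.18, 269.18], [5.43, 117.66], [-154.24, 154.24]. Speed limits (degrees/s): [147.25, 147.25, 180, 180, 180, 180, 180].

## Interface

Orientations are given as [roll, pitch, yaw] about the fixed x, y, z axes, in that order (R = Rz(yaw) Ry(pitch) Rx(roll)).
In Python, from cell import * gives the robot as it stands.
- The arm moves only by the tool drive_tool, never from a script. Its argument "moves" is text: rows parted by semicolons, each of 5 numbers parted by spaces: the shift along the tool's x, y, z in m, then the turn about the tool's z in degrees, then the gripper's target within -1 to 1 (fully open at 1, half-way at 0, shut at -1). In form: x y z yaw fingers; .... A call has exactly 8 rows; each row is the pose to reach, as a shift and turn from the pose commanded when the call began, along the tool's axes at that moment; what a row does not reach only later rows make up. A row lasts 1/10 s, in which the tool goes at most 50 mm and 8.59 degrees, less where a joint would pass 70% of its speed; a pose out of reach is approached as far as the arm can. A call with a gripper value outside its range is refused whole. The fingers move at their own pace and stop on an object; "grip_force" is the grip in N (left out, the last holds). Time passes only in rows, so rows that repeat a pose let the fingers close, or fill a call up. It gives the time, the measured TCP pose, the force and the opening at its end, in the units of the state.
- get_obs(): the state, without advancing time (a new reading comes with each control period).
- read_camera(name): name is "side" or "top"; returns (picture, depth): 400x640x3 uint8, red, green, blue; 400x640 float32, m along the optical axis (not along the pixel's ray), 0 where there is no reading.
- calibration(name): a dict with "intrinsics" (3x3 intrinsics, pixels), "cam_to_world" (4x4, takes a point from camera to world coordinates). Camera axes: x right, y up, looking along -z (the intrinsics and any distortion apply to the point x, -y, -z); pixel columns grow to the right and rows downward; lengths in m; the calibration is good to about 2 mm. A picture is of the moment at which its call begins. calibration takes no time and is no camera call.
- sign_off(): hands the job in, once; it reports no verdict.
Trained networks look in the newest picture that a camera, given by its name, has taken for a name from the list of things; names that differ only in an ending like _2 or _b are one class to them, and where a whole thing is asked for, a point or a joint stands for the part that bears it (a point fixed in the world has none). Each returns a list of dicts, best first, with "conf" (0 to 1); they miss things now and then, are a little off and sometimes report something else, mostly with a low value. They report only what shows in the picture. A call takes as long as a camera call. They do not tell look-alikes from the thing itself.
- search_frame(camera, name): "uv" ([column, row] in pixels, amid what is visible of it).
- pinpoint(camera, name): "uv" ([column, row] in pixels: a listed point, or the origin of a listed thing).
The state is a dict: "time_s": time; "qpos": joint angles; "joint_velocities": joint speeds; "effort": joint torques, N m; "tool_pos": TCP position; "tool_rot": TCP orientation; "force": force on the tool from outside, world axes, zero at the start; "wrist_torque": the same for the moment, N m; "grip_width": finger opening in m.
Only numpy, scipy, OpenCV 4.12 (cv2) and the standard library are available. Lean on these libraries where they do the work, as an engineer would, in place of code of your own. Each camera call takes 0.05 s, during which the arm holds its last target. There are 200 camera calls.

## Task

Lift the specimen carrier clear of the bench, set it down gently on the foot of the inspection stand's ramp with one end facing up the slope, and let go of it. Then push it, sliding on its underside, up the ramp and under the lamp until its near edge has dropped behind the lip and it lies flat on the sloping bed. Only after that, switch the lamp on by pushing its toggle fully over, away from the robot; keep the carrier from tipping and leave the tray, the torch and the jar where they stand.

Things in the scene. Friction and masses are not known exactly. Their poses are not given: they have to be found in the camera images.
- carrier_mid (a point): Specimen carrier: open grey plastic crate 180 long (its x) x 100 wide x 40 high, 4 mm walls, with six jars fixed in it (tops 30 above its underside) and a bail handle along its middle: a bar 80 long (along x), 16 wide (y), 14 high, its top 67 and its centre 60 above the underside. Both ends are alike. About 0.6 kg. This point is its centre, 33.5 above the underside; x runs along its length, z up.
- stand: Fixed aluminium inspection stand, low side towards the robot. Origin: middle of the ramp's foot edge, at bench height; x runs level, up the ramp and away from the robot, y left, z up. The ramp, 132 wide, rises at 12 degrees (0.209 rad) over 122 mm of slope to the lip. A carrier let go on the ramp stays there by friction.
- lip (a point): Middle of the lip's crest, the ramp's upper end (stand x 119, z 25). Behind it the bed lies 12 lower, parallel to the ramp, 192 long to a rear stop 20 high. Side rails 120 apart, 24 above the bed, start at the lip; flared lead-ins on the ramp start at stand x 77 (155 apart), tops about 20 above the ramp.
- bed (a point): Middle of the bed's surface (stand x 216, z 34); axes as the stand's (level). With the carrier lying home its carrier_mid is at stand x 203 to 215, y within 10, z 66 to 68, and it leans 12 degrees with the bed, near end low.
- lamp (a point): Middle of the underside of the white lamp housing (60 x 230 x 40) that bridges the bed: stand x 175 to 235, underside 127 and top 167 above the bench, on posts 30 x 8 at stand y +69 and -69.
- switch_tip (a point): Tip of the lamp's black toggle, a paddle 55 long, 24 wide, 8 thick on the lamp housing's top; the point is the middle of the paddle's end. It is hinged along the stand's y axis at stand x 193, y -45, z 182. Stiffness is slight (about 2 N at the tip), it stays where it is left.
- lamp_switch (a joint): Lamp toggle angle, rad: 0 = off, the paddle leaning 0.45 rad from upright towards the robot (stand -x); 0.9 = fully on, leaning 0.45 rad away from the robot (stand +x).
- tray_mid (a point): Bystander: empty white open tray 150 x 100 x 30, without handle; its centre.
- torch_mid (a point): Bystander: black torch standing on end, 35 across, 130 tall; its centre.
- jar_mid (a point): Bystander: amber screw-top jar, 60 across, 90 tall; its centre.
Not all that is in view belongs to the job. What is shaped like the part that bears carrier_mid but red is not meant.

How it is judged (in metres and radians):
On the way, in this order (a step that is already met when the one before it is completed fails the run):
1. the carrier is lifted clear of the bench (height (world z) of carrier_mid above 0.055 m and contact force between the fingers and carrier above 0.5 N), for 0.1 s.
2. the carrier rests on the ramp, below the lip, let go (x of carrier_mid in the frame of stand between 0 and 0.125 m and y of carrier_mid in the frame of stand between -0.04 and 0.04 m and angle between carrier_mid's own z axis and vertical between 0.04 and 0.3 rad and angle between the x axis of carrier_mid and the x axis of stand, either way round below 0.45 rad and contact force between carrier and stand above 0.5 N and contact force between the fingers and carrier below 0.1 N and linear speed of carrier below 0.03 m/s), for 0.2 s.
3. the carrier slides over the lip, resting on the stand (x of carrier_mid in the frame of stand between 0.15 and 0.195 m and z of carrier_mid in the frame of stand below 0.074 m and y of carrier_mid in the frame of stand between -0.03 and 0.03 m and contact force between carrier and stand above 0.3 N), for 0.05 s.
4. the carrier has dropped behind the lip and lies on the bed (x of carrier_mid in the frame of stand between 0.198 and 0.22 m and y of carrier_mid in the frame of stand between -0.015 and 0.015 m and z of carrier_mid in the frame of stand below 0.0705 m and angle between carrier_mid's own z axis and vertical between 0.175 and 0.245 rad and angle between the x axis of carrier_mid and the x axis of stand, either way round below 0.3 rad), for 0.2 s.
5. the lamp is switched on (value of joint lamp_switch above 0.75 rad), for 0.2 s.
At the end, for the whole second after the job is handed in: The carrier lies flat on the stand's bed behind the lip (its centre within stand x 198 to 220, y +-15, below z 70.5 mm, leaning 0.175 to 0.245 rad from upright, its length within 0.3 rad of the stand's x), at rest and let go, and the lamp toggle is beyond 0.75 rad (all of step 4 and contact force between the fingers and carrier below 0.1 N and linear speed of carrier below 0.02 m/s and value of joint lamp_switch above 0.75 rad); the robot touches nothing.
It fails at once if the carrier is tipped by more than 0.6 rad (angle between carrier_mid's own z axis and vertical above 0.6 rad).
It fails at once if the carrier is dropped or flung: faster than 0.7 m/s while not held (contact force between the fingers and carrier below 0.1 N and linear speed of carrier above 0.7 m/s).
It fails at once if the tray is moved by more than 30 mm (distance of tray_mid from where it was at the start of the episode above 0.03 m).
It fails at once if the torch is moved by more than 30 mm (distance of torch_mid from where it was at the start of the episode above 0.03 m).
It fails at once if the jar is moved by more than 30 mm (distance of jar_mid from where it was at the start of the episode above 0.03 m).
It also fails if it takes over 64 s, if anything falls off the work surface, if the arm or the gripper's body presses on something with over 40 N, if the wrist force passes 120 N, or if a joint passes its speed limit or range.

## Working session

There is one attempt and no reset: what is moved stays moved. The work goes in short steps, Python scripts to look and compute and a tool call to move; the robot and the scene stay as the last step left them, time stands still between calls to the robot, and variables do not carry over. Pictures are saved under pics/ and viewed, about 8 in all and at most 12, crops included, and the job is handed in when it is done.

Besides the shell and the picture viewer there is one more tool, called after "Request:" by a JSON object that holds its "api" and its "payload", one argument or row to a line. drive_tool: Moves the arm, as the interface text tells. Its arguments: {"type":"object","properties":{"moves":{"type":"string"},"grip_force":{"type":"number"}},"required":["moves"]}

```bash
ls; mkdir -p pics; cat > h.py <<'E'
from cell import *
import numpy as np, cv2
from scipy.spatial.transform import Rotation as R
def px2w(cam,uv,depth=None,z=None):
    c=calibration(cam);K=np.array(c["intrinsics"]);T=np.array(c["cam_to_world"])
    u,v=uv; d=np.array([(u-K[0,2])/K[0,0],-(v-K[1,2])/K[1,1],-1.0])
    if z is None: p=d*depth; return T[:3,:3]@p+T[:3,3]
    w=T[:3,:3]@d; s=(z-T[2,3])/w[2]; return T[:3,3]+s*w
def cloud(cam,D):
    c=calibration(cam);K=np.array(c["intrinsics"]);T=np.array(c["cam_to_world"])
    v,u=np.mgrid[:D.shape[0],:D.shape[1]]
    P=np.stack([(u-K[0,2])/K[0,0]*D,-(v-K[1,2])/K[1,1]*D,-D],-1)
    W=P@T[:3,:3].T+T[:3,3]; W[D<=0]=np.nan; return W
E
python3 - <<'E'
from h import *
np.set_printoptions(precision=4,suppress=True)
for c in ("top","side"):
    k=calibration(c);print(c,k.keys(),np.array(k["intrinsics"]).round(1).tolist(),np.array(k["cam_to_world"]).round(3).tolist())
    p,d=read_camera(c);cv2.imwrite(f"pics/{c}0.png",p[:,:,::-1]);np.save(f"{c}0.npy",d)
    W=cloud(c,d)
    for n in ("carrier_mid","stand","lip","bed","lamp","switch_tip","tray_mid","torch_mid","jar_mid"):
        for r in pinpoint(c,n)[:3]:
            u,v=np.round(r["uv"]).astype(int)
            print(c,n,r["uv"],round(r["conf"],2),W[v,u] if 0<=v<400 and 0<=u<640 else None)
o=get_obs();print(o["time_s"],o["tool_pos"],o["tool_rot"],o["grip_width"])
E
```

```text
pics
top dict_keys(['intrinsics', 'cam_to_world']) [[462.8, 0.0, 318.7], [0.0, 462.8, 203.0], [0.0, 0.0, 1.0]] [[-0.003, 0.984, -0.176, 0.272], [-1.0, -0.003, 0.006, -0.094], [0.005, 0.176, 0.984, 1.598], [0.0, 0.0, 0.0, 1.0]]
top carrier_mid [450.7, 263.0] 0.78 [ 0.3435 -0.5365  0.0685]
top carrier_mid [387.2, 219.6] 0.65 [ 0.4865 -0.3301  0.0695]
top stand [273.2, 230.1] 0.97 [ 0.4624  0.0561 -0.0005]
top lip [272.8, 194.8] 0.83 [0.5833 0.0564 0.0144]
top lip [285.1, 166.9] 0.18 [0.6399 0.004  0.1826]
top bed [276.5, 167.7] 0.81 [0.64   0.0334 0.1702]
top lamp [270.4, 163.3] 0.74 [0.6566 0.0527 0.1694]
top switch_tip [285.7, 167.2] 0.56 [0.6397 0.0008 0.1835]
top switch_tip [369.6, 170.2] 0.35 [ 0.6522 -0.2744  0.0934]
top tray_mid [200.6, 224.3] 0.85 [0.483  0.3045 0.0077]
top torch_mid [203.1, 166.0] 0.52 [0.6587 0.2763 0.1259]
top jar_mid [203.2, 166.0] 0.62 [0.6587 0.2763 0.1259]
top jar_mid [368.3, 168.8] 0.57 [ 0.6554 -0.2677  0.0944]
side dict_keys(['intrinsics', 'cam_to_world']) [[500.6, 0.0, 323.0], [0.0, 500.6, 195.2], [0.0, 0.0, 1.0]] [[-0.786, 0.42, -0.454, -0.1], [-0.618, -0.529, 0.581, 0.727], [0.004, 0.737, 0.676, 1.062], [0.0, 0.0, 0.0, 1.0]]
side carrier_mid [457.0, 164.3] 0.69 [ 0.3425 -0.5531  0.0292]
side stand [311.8, 266.6] 0.84 [0.4574 0.0601 0.0013]
side stand [256.3, 221.6] 0.38 [0.6714 0.0512 0.0326]
side lip [281.4, 237.6] 0.88 [0.5847 0.0422 0.0158]
side bed [253.9, 217.4] 0.82 [0.688  0.0419 0.0354]
side lamp [259.1, 198.6] 0.96 [0.6338 0.0639 0.1538]
side lamp [254.8, 221.8] 0.18 [0.671  0.0554 0.0362]
side switch_tip [271.8, 167.5] 0.6 [0.6299 0.01   0.2277]
side tray_mid [243.3, 324.7] 0.69 [0.4729 0.307  0.0055]
side torch_mid [189.6, 266.1] 0.7 [0.6595 0.2965 0.0784]
side jar_mid [327.6, 164.1] 0.56 [ 0.6492 -0.2574  0.0622]
1.0 [ 0.1926 -0.6208  0.183 ] [179.9935   0.0018  17.2378] 0.08721069501550145
```

```bash
python3 - <<'E'
import cv2,numpy as np
a=cv2.imread("pics/top0.png")[120:320,170:490];b=cv2.imread("pics/side0.png")[100:350,180:500]
cv2.imwrite("pics/both0.png",np.vstack([cv2.resize(a,(480,300),interpolation=3),cv2.resize(b,(384,300),interpolation=3).copy() if 0 else cv2.resize(b,(480,300))]))
E
```

```text
(no output)
```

View pics/both0.png

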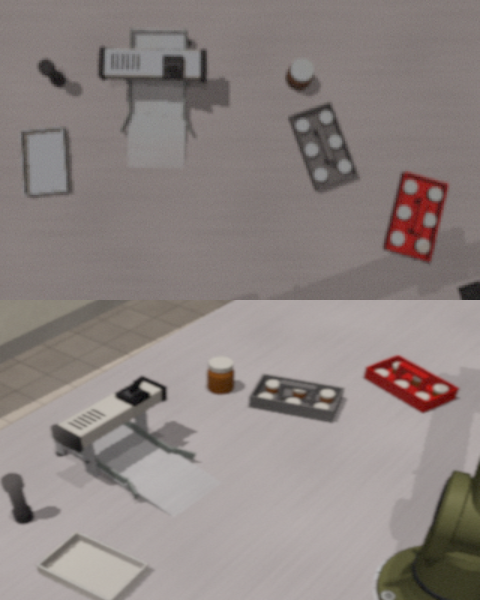

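The picture shows two carrier-shaped things: the grey one at top-camera (387,219) and the red one at (450,263). The grey one fits "open grey plastic crate" and the red one is excluded. Next I measure the grey carrier and the stand from depth, and make the confirming crop.

```bash
cat > meas.py <<'E'
from h import *
np.set_printoptions(precision=4,suppress=True)
def rect(P):
    c,s,a=cv2.minAreaRect((P*1000).astype(np.float32))
    if s[0]<s[1]: a-=90;s=s[::-1]
    return np.array(c)/1000,s,a   # a: direction of long side, deg
def sel(W,lo,hi,c,r):
    m=(W[...,2]>lo)&(W[...,2]<hi)&(np.hypot(W[...,0]-c[0],W[...,1]-c[1])<r); return W[m]
def pca(P):
    m=P.mean(0);w,v=np.linalg.eigh(np.cov((P-m).T));d=v[:,1];return m,np.degrees(np.arctan2(d[1],d[0]))
E
python3 - <<'E'
from meas import *
p=cv2.imread("pics/top0.png");D=np.load("top0.npy");W=cloud("top",D)
C=sel(W,.012,.09,(.485,-.33),.13);print("carrier",rect(C[:,:2]),len(C),pca(C[:,:2]), np.percentile(C[:,2],[5,50,95]))
B=sel(W,.055,.09,(.485,-.33),.13);print("bar",rect(B[:,:2]),len(B),B[:,2].mean(),pca(B[:,:2]))
L=sel(W,.150,.176,(.645,.05),.16);print("lamp",rect(L[:,:2]),len(L),np.median(L[:,2]),pca(L[:,:2]))
D2=np.load("side0.npy");W2=cloud("side",D2)
for z0,z1 in((.195,.25),):
  for w in(W,W2):
    S=sel(w,z0,z1,(.64,.01),.08);print("toggle",len(S),S.mean(0) if len(S) else 0,S[:,0].min() if len(S) else 0)
L=sel(W2,.155,.176,(.645,.05),.16);print("lamp2",rect(L[:,:2]),len(L),np.median(L[:,2]),pca(L[:,:2]))
C=sel(W2,.012,.09,(.485,-.33),.13);print("carrier2",rect(C[:,:2]),len(C))
cv2.imwrite("pics/crop1.png",np.hstack([cv2.resize(p[170:270,340:440],(400,400),interpolation=2),cv2.resize(p[140:240,230:330],(400,400),interpolation=2)]))
E
```

```text
carrier (array([ 0.5025, -0.326 ]), (198.6905517578125, 153.93870544433594), 35.225189208984375) 945 (array([ 0.5059, -0.3294]), np.float64(-161.23711828351946)) [0.0148 0.0335 0.0686]
bar (array([ 0.5046, -0.3294]), (79.21832275390625, 17.443466186523438), 19.154054641723633) 122 0.0673889719705931 (array([ 0.5039, -0.329 ]), np.float64(-161.1079357696061))
lamp (array([0.6608, 0.0495]), (229.15052795410156, 68.1196517944336), 88.8117446899414) 1173 0.1681761832386226 (array([0.6629, 0.0566]), np.float64(89.31915913277642))
toggle 37 [0.6394 0.0056 0.2191] 0.628725609311512
toggle 72 [0.6342 0.0099 0.2178] 0.624659734238282
lamp2 (array([0.6604, 0.0515]), (231.72715759277344, 69.04966735839844), 87.9996109008789) 1238 0.1665586502891247 (array([0.6576, 0.0754]), np.float64(86.03775552647576))
carrier2 (array([ 0.5033, -0.3266]), (181.50674438476562, 111.01825714111328), 19.12957763671875) 1285
```

View pics/crop1.png

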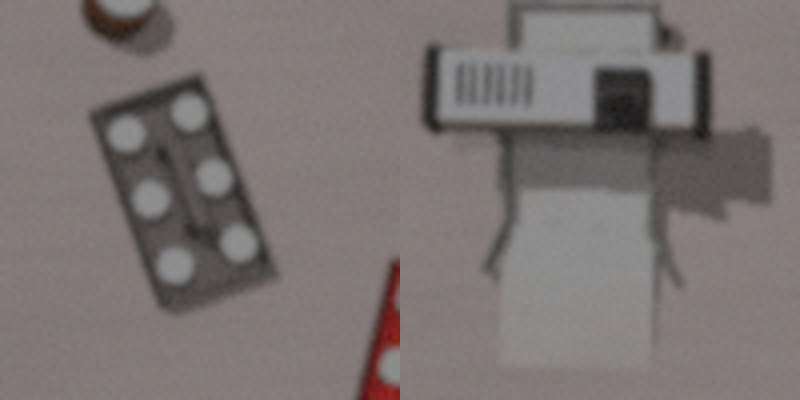

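Crop: the grey open crate with six white-topped jars and a bail bar is centred at top (387,219). The stand on the right has its ramp, flared lead-ins, lamp and black toggle, with no clutter. The grey one is the carrier, at (0.504,-0.329) with yaw 19°, and its bar top at z 0.067 matches the spec. I'm moving above it now.

Request:
{"api": "drive_tool", "payload": {
  "moves": "0.045 -0.022 0 -2 0.1; 0.09 -0.044 0 -2 0.1; 0.135 -0.066 0 -2 0.1; 0.18 -0.088 0.01 -2 0.1; 0.225 -0.110 0.02 -2 0.1; 0.27 -0.132 0.03 -2 0.1; 0.315 -0.154 0.04 -2 0.1; 0.36 -0.176 0.05 -2 0.1",
  "grip_force": 25
}}

```text
time_s: 1.8
tool_pos: [0.4814, -0.3485, 0.1341]
tool_rot: [179.9, -0.0, 19.2]
force: [0.5, -0.9, 0.4]
grip_width: 0.0482
```

```bash
python3 - <<'E'
from meas import *
for c in("top","side"):
    W=cloud(c,np.load(c+"0.npy")); img=cv2.imread(f"pics/{c}0.png").astype(float).mean(2)
    # lamp top mid-line by y bins
    L=sel(W,.158,.176,(.66,.05),.14); ys=np.arange(-.06,.17,.01); pts=[]
    for y in ys:
        s=L[abs(L[:,1]-y)<.005]
        if len(s)>8 and not(-.025<y<.035): pts.append((y,s[:,0].max(),s[:,0].min()))
    pts=np.array(pts);
    for k in(1,2):
        a=np.polyfit(pts[:,0],pts[:,k],1);print(c,"lamp edge yaw",np.degrees(-np.arctan(a[0])),"x at y=.05",np.polyval(a,.05))
    print(c,"lamp y ends",np.percentile(L[:,1],[0.5,99.5]))
    # ramp: plane fit + y extents where z above bench
    R0=W[(abs(W[...,1]-.055)<.06)&(W[...,0]>.48)&(W[...,0]<.565)]
    A=np.c_[R0[:,:2],np.ones(len(R0))];s=np.linalg.lstsq(A,R0[:,2],rcond=None)[0]
    print(c,"ramp grad",s[:2],"dir",np.degrees(np.arctan2(s[1],s[0])),"foot x at y=.056:",-(s[1]*.056+s[2])/s[0])
    e=[]
    for x in np.arange(.475,.53,.005):
        m=(abs(W[...,0]-x)<.004)&(abs(W[...,1]-.055)<.12)&(abs(W[...,2])<.05)
        y=W[m][:,1];b=img[m]; g=y[b>(b.min()+b.max())/2+8]; e.append((x,np.percentile(g,2),np.percentile(g,98)))
    e=np.array(e);mid=(e[:,1]+e[:,2])/2;a=np.polyfit(e[:,0],mid,1);print(c,"ramp centre yaw",np.degrees(np.arctan(a[0])),"y at .5",np.polyval(a,.5),"width",np.mean(e[:,2]-e[:,1]))
E
```

```text
top lamp edge yaw -1.3132283469393125 x at y=.05 0.6935115414156219
top lamp edge yaw -1.4923638580698546 x at y=.05 0.6334967880225412
top lamp y ends [-0.065   0.1632]
top ramp grad [ 0.2027 -0.0048] dir -1.3502872337294805 foot x at y=.056: 0.4504738778814911
top ramp centre yaw -4.002777445686855 y at .5 0.05428484798110012 width 0.12576491357862413
side lamp edge yaw -3.8919702875033404 x at y=.05 0.6905979633036674
side lamp edge yaw -1.6157634377759587 x at y=.05 0.6317384711854881
side lamp y ends [-0.0616  0.1664]
side ramp grad [ 0.21  -0.004] dir -1.104692373184222 foot x at y=.056: 0.45904328343248957
side ramp centre yaw -12.500103786038967 y at .5 0.05608974550925115 width 0.1702188431950118
```

Request:
{"api": "drive_tool", "payload": {
  "moves": "0.014 -0.006 0 0 0.1; 0.028 -0.011 0 0 0.1; 0.028 -0.011 0.02 0 0.1; 0.028 -0.011 0.045 0 0.1; 0.028 -0.011 0.065 0 0.1; 0.028 -0.011 0.08 0 0.1; 0.028 -0.011 0.089 0 0.1; 0.028 -0.011 0.089 0 0.1"
}}

```text
time_s: 2.6
tool_pos: [0.502, -0.3306, 0.044]
tool_rot: [-179.9, 0.1, 19.2]
force: [-0.6, 0.6, 0.1]
grip_width: 0.0478
```

Request:
{"api": "drive_tool", "payload": {
  "moves": "0 0 0 0 -0.4; 0 0 0 0 -0.7; 0 0 0 0 -1; 0 0 0 0 -1; 0 0 0 0 -1; 0 0 0 0 -1; 0 0 0 0 -1; 0 0 0 0 -1"
}}

```text
time_s: 3.4
tool_pos: [0.503, -0.3303, 0.045]
tool_rot: [180.0, 0.0, 19.2]
force: [-0.2, 0.6, -0.4]
grip_width: 0.0011
```

Request:
{"api": "drive_tool", "payload": {
  "moves": "0 0 -0.005 0 -1; 0 0 -0.01 0 -1; 0 0 -0.02 0 -1; 0 0 -0.03 0 -1; 0 0 -0.045 0 -1; 0 0 -0.06 0 -1; 0 0 -0.07 0 -1; 0 0 -0.07 0 -1"
}}

```text
time_s: 4.2
tool_pos: [0.5044, -0.3311, 0.1176]
tool_rot: [179.8, -0.1, 19.2]
force: [-0.2, 0.3, -0.5]
grip_width: 0.0005
```

```bash
python3 - <<'E'
from meas import *
o=get_obs();print(o["time_s"],o["tool_pos"],o["tool_rot"],o["grip_width"],o["force"])
p,d=read_camera("side");np.save("side1.npy",d)
cv2.imwrite("pics/side1.png",cv2.resize(p[60:300,200:520],(800,600))[:,:,::-1])
E
```

```text
4.2 [ 0.5044 -0.3311  0.1176] [179.8008  -0.1357  19.228 ] 0.0005445846940139562 [-0.2217  0.2876 -0.5291]
```

View pics/side1.png

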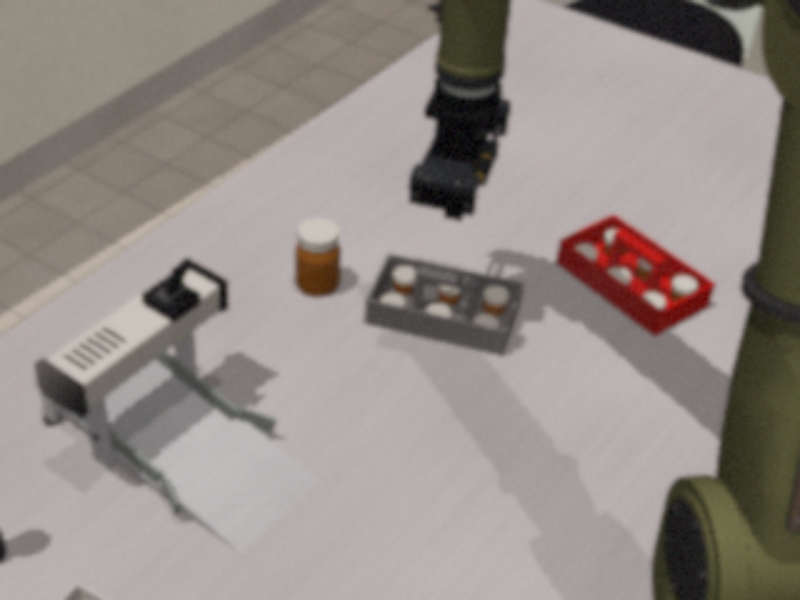

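Missed: the jaws shut to 0.5 mm, and the picture shows the carrier still on the bench at about (445,300) with the gripper at (450,200). I'll check the gripper's position and the carrier against the depth data.

```bash
python3 - <<'E'
from meas import *
def proj(cam,w):
    c=calibration(cam);K=np.array(c["intrinsics"]);T=np.array(c["cam_to_world"])
    p=T[:3,:3].T@(np.array(w)-T[:3,3]);return K[0,0]*p[0]/-p[2]+K[0,2],K[1,1]*-p[1]/-p[2]+K[1,2]
pt,dt=read_camera("top");np.save("top1.npy",dt)
t=get_obs()["tool_pos"]
for c,d in(("side",np.load("side1.npy")),("top",dt)):
    W=cloud(c,d);print(c,"TCP px",proj(c,t),"carrier bar px",proj(c,[.504,-.329,.067]))
    C=sel(W,.012,.058,(.5,-.33),.12);print("carrier",rect(C[:,:2]),pca(C[:,:2]))
    B=sel(W,.058,.075,(.5,-.33),.12);print("bar",len(B),B.mean(0) if len(B) else 0)
    G=sel(W,.10,.17,(.5,-.33),.15);print("gripper low",len(G),G.mean(0) if len(G) else 0,G[:,2].min() if len(G) else 0)
    if len(G): g=G[G[:,2]<G[:,2].min()+.02];print("lowest",g.mean(0))
ps,_=read_camera("side")
for c,p in(("side",ps),("top",pt)):
    u,v=proj(c,t);u,v=int(u),int(v);cv2.drawMarker(p,(u,v),(0,255,0),0,6,1)
    u2,v2=proj(c,[.504,-.329,.067]);cv2.drawMarker(p,(int(u2),int(v2)),(255,255,0),0,6,1)
    cv2.imwrite(f"pics/z_{c}.png",cv2.resize(p[v-60:v+80,u-70:u+70],(400,400),interpolation=2)[:,:,::-1])
cv2.imwrite("pics/z2.png",np.hstack([cv2.imread("pics/z_side.png"),cv2.imread("pics/z_top.png")]))
E
```

```text
side TCP px (np.float64(380.6988129695393), np.float64(157.43502897729397)) carrier bar px (np.float64(378.9372146654385), np.float64(169.71949125807524))
carrier (array([ 0.5047, -0.3278]), (182.47616577148438, 112.51923370361328), 19.029130935668945) (array([ 0.4997, -0.3209]), np.float64(-161.60194560441263))
bar 127 [ 0.5017 -0.3255  0.0651]
gripper low 21 [ 0.5007 -0.3232  0.1623] 0.15647817188666568
lowest [ 0.5007 -0.3232  0.1623]
top TCP px (np.float64(389.0456463010066), np.float64(212.99757973612623)) carrier bar px (np.float64(386.41671537179747), np.float64(214.93274069898413))
carrier (array([ 0.5205, -0.2787]), (208.6751708984375, 83.18401336669922), -20.796287536621094) (array([ 0.5641, -0.2954]), np.float64(160.51686269012137))
bar 0 0
gripper low 0 0 0
```

View pics/z2.png

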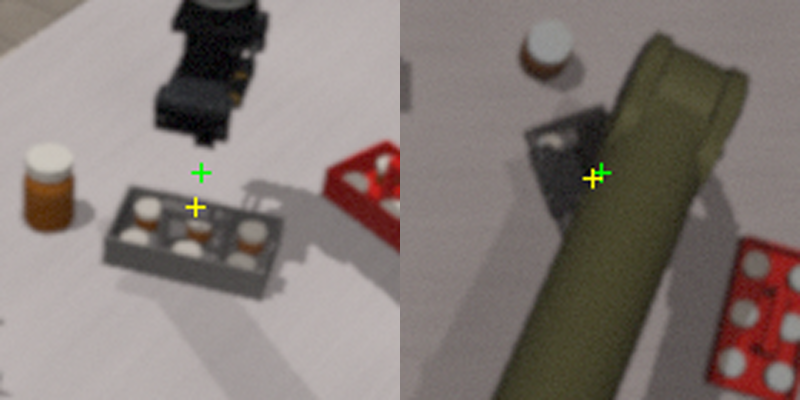

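```bash
python3 - <<'E'
from meas import *
o=get_obs();t=np.array(o["tool_pos"]);Rt=R.from_euler("xyz",o["tool_rot"],degrees=True)
W=cloud("side",np.load("side1.npy"));P=W[(W[...,2]>.09)&(np.hypot(W[...,0]-t[0],W[...,1]-t[1])<.2)]
L=Rt.inv().apply(P-t)
for a in np.arange(-.24,.04,.01):
    s=L[(L[:,2]>=a)&(L[:,2]<a+.01)]
    if len(s):print("toolz %.2f n%d x[%.3f %.3f] y[%.3f %.3f]"%(a,len(s),*np.percentile(s[:,0],[2,98]),*np.percentile(s[:,1],[2,98])))
print(o["qpos"],o["effort"],o["wrist_torque"])
E
```

```text
toolz -0.24 n43 x[-0.032 0.028] y[-0.035 -0.012]
toolz -0.23 n121 x[-0.034 0.036] y[-0.037 0.006]
toolz -0.22 n186 x[-0.036 0.035] y[-0.052 -0.009]
toolz -0.21 n95 x[-0.037 0.033] y[-0.055 -0.005]
toolz -0.20 n55 x[-0.022 0.020] y[-0.054 -0.008]
toolz -0.19 n57 x[-0.021 0.022] y[-0.053 -0.034]
toolz -0.18 n54 x[-0.022 0.022] y[-0.053 -0.011]
toolz -0.17 n74 x[-0.024 0.022] y[-0.053 -0.004]
toolz -0.16 n343 x[-0.036 0.034] y[-0.096 0.087]
toolz -0.15 n88 x[-0.037 0.036] y[-0.096 0.075]
toolz -0.14 n164 x[-0.037 0.037] y[-0.093 0.080]
toolz -0.13 n119 x[-0.037 0.035] y[-0.089 0.082]
toolz -0.12 n74 x[-0.037 0.036] y[-0.088 0.080]
toolz -0.11 n1 x[0.011 0.011] y[-0.079 -0.079]
toolz -0.06 n9 x[-0.009 0.010] y[-0.012 -0.006]
toolz -0.05 n14 x[-0.009 0.011] y[-0.011 0.001]
toolz 0.01 n2 x[0.158 0.173] y[-0.016 -0.000]
toolz 0.02 n63 x[0.150 0.196] y[-0.020 0.023]
[ 46.5429  15.9841 -18.7008  94.8924   5.3929  70.0601 -44.0976] [ -0.0267 -44.8248  -2.6404 -30.453   -0.0676  -0.0437  -0.0001] [-0.0261  0.013  -0.0275]
```

Depth shows the gripper body starting at tool z -0.115 (the spec says -0.070) and the fingertip at about -0.042, with x and y centred. So the reported TCP z is about 43 mm lower than the real one. I'll apply that offset and verify it part-way down.

Request:
{"api": "drive_tool", "payload": {
  "moves": "0 -0.002 0 0 0.1; 0 -0.002 0 0 0.1; 0 -0.002 0 0 0.1; 0 -0.002 0.02 0 0.1; 0 -0.002 0.04 0 0.1; 0 -0.002 0.06 0 0.1; 0 -0.002 0.075 0 0.1; 0 -0.002 0.075 0 0.1"
}}

```text
time_s: 5.15
tool_pos: [0.5006, -0.3273, 0.0375]
tool_rot: [-179.8, 0.2, 19.2]
force: [-0.1, -0.1, 0.1]
grip_width: 0.0465
```

```bash
cat > tipz.py <<'E'
from meas import *
def tool(cam="side",pr=True):
    p,d=read_camera(cam);o=get_obs();t=np.array(o["tool_pos"]);Rt=R.from_euler("xyz",o["tool_rot"],degrees=True)
    W=cloud(cam,d);L=Rt.inv().apply(np.nan_to_num(W.reshape(-1,3),nan=9)-t)
    b=L[(abs(L[:,0])<.03)&(abs(L[:,1])<.1)&(L[:,2]<-.06)&(L[:,2]>-.2)]
    h=np.histogram(b[:,2],np.arange(-.2,-.055,.005))
    f=L[(abs(L[:,0])<.02)&(abs(L[:,1])<.06)&(L[:,2]>-.12)&(L[:,2]<.06)]
    hf=np.histogram(f[:,2],np.arange(-.12,.065,.005))
    if pr: print("body",dict(zip((h[1][:-1]*1000).round().astype(int).tolist(),h[0].tolist())));print("finger",dict(zip((hf[1][:-1]*1000).round().astype(int).tolist(),hf[0].tolist())))
    print(t,o["grip_width"],o["force"])
    return p,d,W,L
E
python3 - <<'E'
from tipz import *
p,d,W,L=tool()
cv2.imwrite("pics/g3.png",cv2.resize(p[110:210,320:440],(720,600),interpolation=2)[:,:,::-1])
E
```

```text
body {-200: 28, -195: 32, -190: 18, -185: 27, -180: 26, -175: 25, -170: 23, -165: 32, -160: 34, -155: 168, -150: 105, -145: 28, -140: 29, -135: 28, -130: 29, -125: 35, -120: 28, -115: 29, -110: 13, -105: 0, -100: 0, -95: 0, -90: 0, -85: 0, -80: 0, -75: 0, -70: 2, -65: 4, -60: 0}
finger {-120: 0, -115: 0, -110: 0, -105: 0, -100: 0, -95: 0, -90: 0, -85: 0, -80: 0, -75: 0, -70: 2, -65: 4, -60: 9, -55: 9, -50: 6, -45: 11, -40: 5, -35: 5, -30: 15, -25: 5, -20: 5, -15: 3, -10: 1, -5: 15, 0: 19, 5: 43, 10: 40, 15: 29, 20: 26, 25: 30, 30: 43, 35: 51, 40: 20, 45: 0, 50: 0, 55: 0}
[ 0.5016 -0.328   0.0391] 0.04729550775500107 [-0.4309 -0.5513  0.8443]
```

View pics/g3.png

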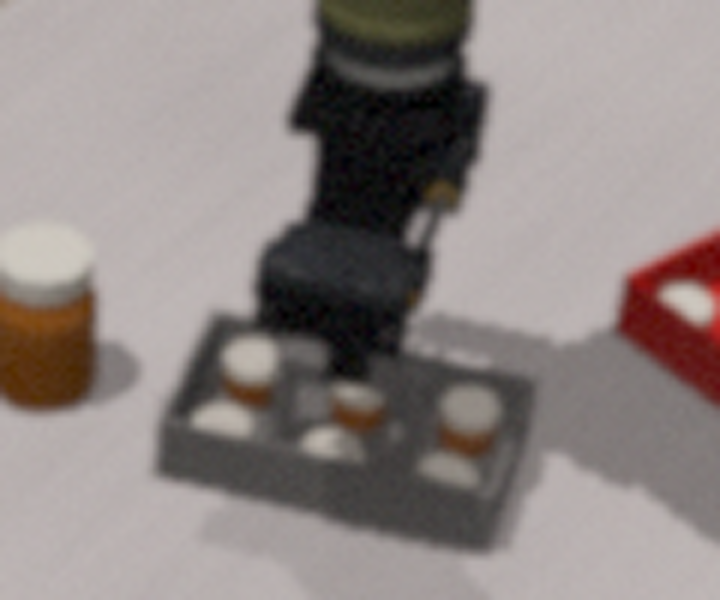

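The picture shows the open fingers just above the middle of the bar (360,370), with the real tip at about z 0.08. I'll go down the remaining ~33 mm and close.

Request:
{"api": "drive_tool", "payload": {
  "moves": "0.001 0 0.01 0 0.1; 0.001 0 0.02 0 0.1; 0.001 0 0.026 0 0.1; 0.001 0 0.032 0 0.1; 0.001 0 0.032 0 0.1; 0.001 0 0.032 0 -0.5; 0.001 0 0.032 0 -1; 0.001 0 0.032 0 -1"
}}

```text
time_s: 6.0
tool_pos: [0.5036, -0.3283, 0.0085]
tool_rot: [180.0, -0.0, 19.2]
force: [-0.5, 0.6, 0.3]
grip_width: 0.0317
```

Request:
{"api": "drive_tool", "payload": {
  "moves": "0 0 0 0 -1; 0 0 0 0 -1; 0 0 0 0 -1; 0 0 -0.003 0 -1; 0 0 -0.006 0 -1; 0 0 -0.01 0 -1; 0 0 -0.01 0 -1; 0 0 -0.01 0 -1"
}}

```text
time_s: 6.8
tool_pos: [0.5031, -0.3279, 0.0179]
tool_rot: [-180.0, 0.0, 19.2]
force: [0.1, -0.2, -7.0]
grip_width: 0.0156
```

Grasped: opening 15.6 mm, -7 N. Next: lift, then carry it across below the lamp's front, turning by +20.7° in tool yaw.

Request:
{"api": "drive_tool", "payload": {
  "moves": "0 0 -0.025 0 -1; 0 0 -0.05 0 -1; 0 0 -0.07 0 -1; 0.009 -0.028 -0.07 0 -1; 0.02 -0.065 -0.07 4 -1; 0.032 -0.105 -0.07 8 -1; 0.044 -0.145 -0.07 12 -1; 0.056 -0.185 -0.07 16 -1"
}}

```text
time_s: 7.6
tool_pos: [0.4947, -0.1332, 0.0879]
tool_rot: [180.0, 0.0, 3.1]
force: [1.8, -0.1, -7.9]
grip_width: 0.0156
```

Request:
{"api": "drive_tool", "payload": {
  "moves": "0 -0.035 0 2 -1; 0 -0.07 0 4 -1; 0.001 -0.105 0 4.7 -1; 0.002 -0.14 0 4.7 -1; 0.003 -0.165 0 4.7 -1; 0.003 -0.18 0 4.7 -1; 0.003 -0.188 0 4.7 -1; 0.003 -0.188 0 4.7 -1"
}}

```text
time_s: 8.4
tool_pos: [0.4873, 0.054, 0.088]
tool_rot: [-180.0, 0.0, -1.3]
force: [0.2, -0.1, -7.5]
grip_width: 0.0159
```

```bash
python3 - <<'E'
from tipz import *
p,d,W,L=tool(pr=False)
o=get_obs();print(o["tool_rot"],o["time_s"])
np.save("side4.npy",d)
cv2.imwrite("pics/s4.png",cv2.resize(p[130:330,180:420],(720,600),interpolation=2)[:,:,::-1])
# carrier points: z between .06 and .14 (not gripper)
for c in("side","top"):
    if c=="top": _,d=read_camera("top"); W=cloud("top",d); np.save("top4.npy",d)
    P=sel(W,.07,.13,(.4875,.055),.12)
    print(c,len(P),rect(P[:,:2]) if len(P)>5 else 0,np.percentile(P[:,2],[1,50,99]) if len(P) else 0)
E
```

```text
[0.4875 0.0525 0.088 ] 0.0160263080223416 [ 0.4746 -1.3304 -7.9774]
[179.9549   0.0061  -1.4421] 8.45
side 1945 (array([0.4872, 0.0543]), (184.2295684814453, 105.48833465576172), -1.7488861083984375) [0.0794 0.1042 0.1231]
top 364 (array([0.4872, 0.0198]), (180.00338745117188, 40.89926528930664), -0.32703399658203125) [0.0802 0.1079 0.126 ]
```

View pics/s4.png

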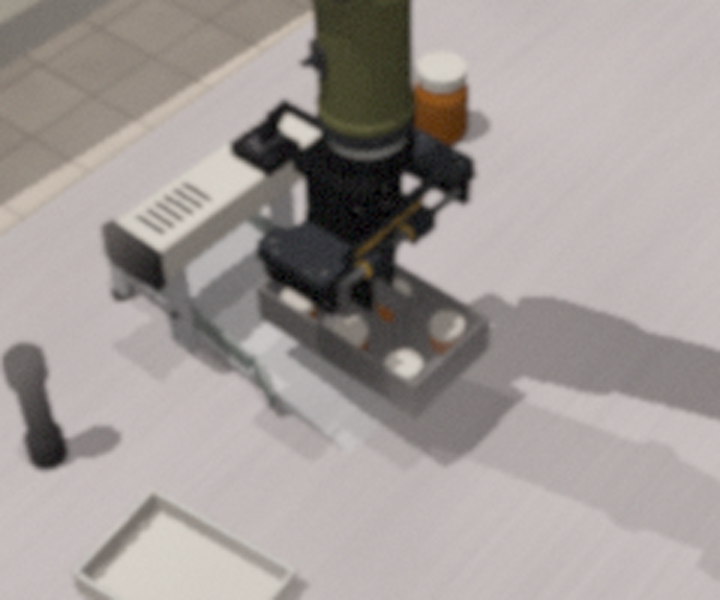

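The carrier is held level at (0.4872,0.0543), yaw about -1.6°, rim at z ≈0.12, in line with the ramp (view: crate around (375,330), ramp foot under it). So the z offset relation is consistent. Next: lower, go forward, then descend gently.

Request:
{"api": "drive_tool", "payload": {
  "moves": "0 0 0.01 0 -1; 0 0 0.02 0 -1; 0.012 0 0.02 0 -1; 0.03 0 0.02 0 -1; 0.045 0 0.02 0 -1; 0.055 0 0.022 0 -1; 0.055 0 0.03 0 -1; 0.055 0 0.038 0 -1",
  "grip_force": 12
}}

```text
time_s: 9.3
tool_pos: [0.5419, 0.0515, 0.0489]
tool_rot: [-180.0, 0.1, -1.5]
force: [-0.2, 0.1, -7.8]
grip_width: 0.0159
```

Request:
{"api": "drive_tool", "payload": {
  "moves": "0 0 0.004 0 -1; 0 0 0.008 0 -1; 0 0 0.012 0 -1; 0 0 0.015 0 -1; 0 0 0.018 0 -1; 0 0 0.02 0 -1; 0 0 0.02 0 -1; 0 0 0.02 0 -1",
  "grip_force": 10
}}

```text
time_s: 10.1
tool_pos: [0.5407, 0.0514, 0.0314]
tool_rot: [179.9, 0.2, -1.5]
force: [-10.0, -1.3, 6.7]
grip_width: 0.0158
```

Request:
{"api": "drive_tool", "payload": {
  "moves": "0 0 0 0 -1; 0 0 0 0 -1; -0.003 0 0.002 0 -1; -0.006 0 0.003 0 -1; -0.006 0 0.004 0 -1; -0.006 0 0.004 0 -1; -0.006 0 0.004 0 -1; -0.006 0 0.004 0 -1",
  "grip_force": 3
}}

```text
time_s: 10.9
tool_pos: [0.5368, 0.0516, 0.0263]
tool_rot: [180.0, -0.0, -1.5]
force: [-4.1, -1.2, 3.1]
grip_width: 0.0161
```

Request:
{"api": "drive_tool", "payload": {
  "moves": "0 0 0 0 -0.6; 0 0 0 0 -0.4; 0 0 0 0 -0.2; 0 0 0 0 -0.1; 0 0 0 0 0; 0 0 0 0 0; 0 0 0 0 0; 0 0 0 0 0"
}}

```text
time_s: 11.7
tool_pos: [0.5366, 0.0517, 0.026]
tool_rot: [180.0, -0.0, -1.5]
force: [-0.5, -0.4, 0.1]
grip_width: 0.0432
```

```bash
cat > car.py <<'E'
from meas import *
O=np.array([.4575,.0555]);th=np.radians(-1.5);ex=np.array([np.cos(th),np.sin(th)]);ey=np.array([-ex[1],ex[0]])
def st(P): # world pts -> stand frame
    q=P[:,:2]-O;return np.c_[q@ex,q@ey,P[:,2]]
E
python3 - <<'E'
from car import *
p,d=read_camera("side");S=st(cloud("side",d).reshape(-1,3)); np.save("side5.npy",d)
cv2.imwrite("pics/s5.png",cv2.resize(p[130:330,180:420],(720,600),interpolation=2)[:,:,::-1])
# left wall rim (y ~ +50): points above ramp
for x in np.arange(-.03,.19,.02):
    s=S[(abs(S[:,0]-x)<.01)&(S[:,1]>.03)&(S[:,1]<.07)&(S[:,2]<.12)]
    if len(s):print(round(x,2),len(s),"zmax %.3f y %.3f"%(np.percentile(s[:,2],96),np.percentile(s[:,1],97)))
o=get_obs();print(o["tool_pos"],o["force"],o["grip_width"],o["time_s"])
E
```

```text
-0.03 89 zmax 0.004 y 0.069
-0.01 146 zmax 0.041 y 0.068
0.01 138 zmax 0.044 y 0.068
0.03 140 zmax 0.049 y 0.067
0.05 124 zmax 0.052 y 0.068
0.07 164 zmax 0.099 y 0.069
0.09 126 zmax 0.059 y 0.068
0.11 124 zmax 0.064 y 0.069
0.13 136 zmax 0.067 y 0.068
0.15 137 zmax 0.070 y 0.069
0.17 106 zmax 0.066 y 0.068
[0.5366 0.0517 0.026 ] [-0.2402 -0.9411  0.5197] 0.043292481066771804 11.75
```

View pics/s5.png

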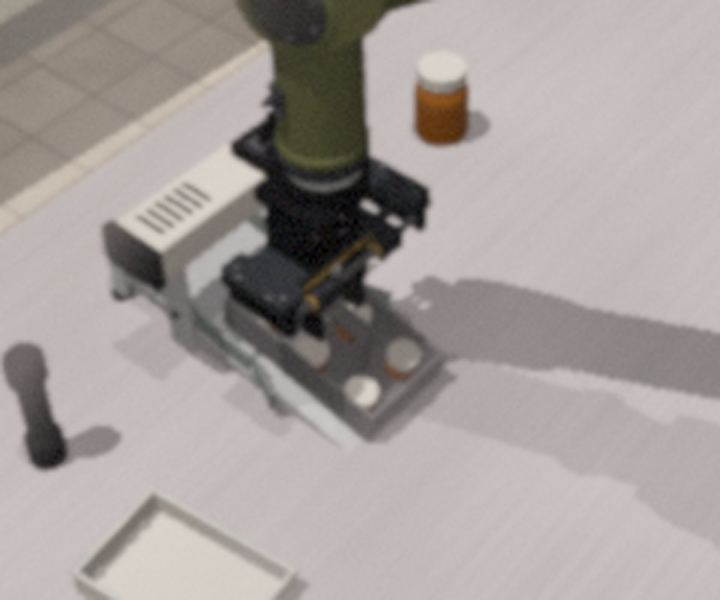

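The picture shows the carrier resting tilted on the ramp between the lead-ins, open jaws around the bar, no force. Step 2 looks done. I'll lift off, retreat behind the near end and measure the near wall.

Request:
{"api": "drive_tool", "payload": {
  "moves": "0 0 -0.01 0 0; 0 0 -0.03 0 0; 0 0 -0.05 0 0; -0.02 0 -0.055 0 0; -0.055 0 -0.055 0 0; -0.09 0 -0.055 0 0; -0.118 0 -0.055 0 0; -0.118 0 -0.055 0 0"
}}

```text
time_s: 12.55
tool_pos: [0.4157, 0.0544, 0.0813]
tool_rot: [179.8, 0.1, -1.4]
force: [-1.0, -0.0, 0.5]
grip_width: 0.0435
```

```bash
cat >> car.py <<'E'
def carrier(S):
    """rim points of the two walls; prints rim extents in stand frame"""
    for x in np.arange(-.03,.31,.02):
        r=[]
        for lo,hi in((.035,.056),(-.056,-.035)):
            s=S[(abs(S[:,0]-x)<.01)&(S[:,1]>lo)&(S[:,1]<hi)&(S[:,2]<.125)]
            r.append("%.3f(%d)"%(np.percentile(s[:,2],95),len(s)) if len(s)>4 else "-")
        print(round(x,2),*r)
E
python3 - <<'E'
from car import *
p,d=read_camera("side");pt,dt=read_camera("top")
for n,q,D in(("side",p,d),("top",pt,dt)):
    S=st(cloud(n,D).reshape(-1,3));print(n);carrier(S)
    for y in(-.03,-.01,.01,.03):
        s=S[(abs(S[:,1]-y)<.012)&(S[:,2]>.028)&(S[:,2]<.06)&(S[:,0]<.06)];print("near wall y",y,len(s),np.percentile(s[:,0],[1,5,10]) if len(s) else 0)
    b=S[(abs(S[:,1])<.03)&(S[:,2]>.072)&(S[:,2]<.1)&(S[:,0]>.02)&(S[:,0]<.15)];print("bar",len(b),b.mean(0) if len(b) else 0,np.percentile(b[:,0],[2,98]) if len(b) else 0)
    for r in pinpoint(n,"carrier_mid")[:2]:
        u,v=np.round(r["uv"]).astype(int);print(r["conf"],st(cloud(n,D)[v,u][None]))
o=get_obs();print(o["tool_pos"],o["force"],o["time_s"],st(np.array(o["tool_pos"])[None]))
E
```

```text
side
-0.03 0.003(49) 0.005(44)
-0.01 0.040(96) 0.040(72)
0.01 0.043(90) 0.043(15)
0.03 0.049(91) -
0.05 0.052(79) -
0.07 0.056(86) -
0.09 0.061(83) -
0.11 0.066(78) 0.069(8)
0.13 0.069(73) 0.069(52)
0.15 0.074(73) 0.075(41)
0.17 0.075(46) 0.075(40)
0.19 0.032(26) -
0.21 0.036(29) 0.037(37)
0.23 0.036(5) 0.044(46)
0.25 0.002(6) 0.043(18)
0.27 0.004(17) -
0.29 0.006(17) -
near wall y -0.03 330 [-0.5352 -0.5319 -0.5296]
near wall y -0.01 517 [-0.5114 -0.5046 -0.5001]
near wall y 0.01 278 [-0.4858 -0.4778 -0.4729]
near wall y 0.03 105 [-0.4611 -0.46   -0.4573]
bar 75 [0.0936 0.0026 0.0847] [0.0475 0.1117]
0.97 [[ 0.0984 -0.0043  0.0285]]
0.71 [[-0.0836 -0.6367  0.0012]]
top
-0.03 - 0.006(13)
-0.01 - 0.046(20)
0.01 - 0.046(6)
0.03 - 0.051(38)
0.05 - 0.055(36)
0.07 - 0.058(38)
0.09 0.063(28) 0.068(33)
0.11 0.070(36) 0.069(38)
0.13 0.075(31) 0.071(45)
0.15 0.079(22) 0.073(35)
0.17 0.077(20) 0.078(29)
0.19 0.034(34) 0.033(35)
0.21 - 0.036(6)
0.23 - -
0.25 - -
0.27 0.052(15) 0.055(13)
0.29 0.057(37) 0.056(37)
near wall y -0.03 31 [0.0205 0.0211 0.0214]
near wall y -0.01 5 [0.0225 0.0229 0.0235]
near wall y 0.01 0 0
near wall y 0.03 0 0
bar 88 [ 0.0822 -0.005   0.0861] [0.0449 0.1108]
0.88 [[-0.1082 -0.5917  0.0668]]
0.76 [[ 0.0578 -0.0052  0.0868]]
[0.42   0.0548 0.0818] [-0.0622  0.202   0.0123] 12.75 [[-0.0374 -0.0017  0.0818]]
```

Request:
{"api": "drive_tool", "payload": {
  "moves": "0 0 0.02 0 0; 0 0 0.045 0 0; 0 0 0.065 0 0; 0 0 0.08 0 0; 0 0 0.09 0 0; 0 0 0.098 0 0; 0 0 0.102 0 0; 0 0 0.102 0 0"
}}

```text
time_s: 13.55
tool_pos: [0.4187, 0.0548, -0.0211]
tool_rot: [-180.0, 0.0, -1.5]
force: [0.3, 0.2, 0.0]
grip_width: 0.0441
```

```bash
python3 - <<'E'
from tipz import *
from car import *
p,d,W,L=tool()
o=get_obs();print(o["tool_rot"],st(np.array(o["tool_pos"])[None]))
S=st(W.reshape(-1,3))
# lowest dark points near the finger
img=p.astype(float).mean(2).ravel()
s=S[(abs(S[:,0]+.03)<.03)&(abs(S[:,1])<.06)&(img<45)&(S[:,2]<.1)]
print(len(s),np.percentile(s[:,2],[1,5,20,50]),np.percentile(s[:,0],[2,50,98]),np.percentile(s[:,1],[2,50,98]))
cv2.imwrite("pics/s6.png",cv2.resize(p[150:320,230:400],(600,600),interpolation=2)[:,:,::-1])
E
```

```text
body {-200: 34, -195: 25, -190: 18, -185: 29, -180: 27, -175: 31, -170: 35, -165: 71, -160: 61, -155: 461, -150: 165, -145: 44, -140: 36, -135: 68, -130: 37, -125: 33, -120: 30, -115: 29, -110: 8, -105: 3, -100: 4, -95: 4, -90: 3, -85: 3, -80: 7, -75: 9, -70: 7, -65: 10, -60: 0}
finger {-120: 1, -115: 3, -110: 2, -105: 3, -100: 4, -95: 4, -90: 3, -85: 3, -80: 7, -75: 9, -70: 7, -65: 10, -60: 17, -55: 13, -50: 12, -45: 18, -40: 1, -35: 0, -30: 8, -25: 228, -20: 141, -15: 2, -10: 0, -5: 0, 0: 0, 5: 0, 10: 0, 15: 0, 20: 0, 25: 0, 30: 0, 35: 0, 40: 0, 45: 0, 50: 0, 55: 0}
[ 0.419   0.0548 -0.0208] 0.043457282093973114 [ 0.1423 -0.7427  0.2129]
[-179.9934   -0.0179   -1.4621] [[-0.0384 -0.0017 -0.0208]]Traceback (most recent call last):
  File "<stdin>", line 9, in <module>
    return _quantile_unchecked(
        a, q, axis, out, overwrite_input, method, keepdims, weights)
    return _ureduce(a,
                    func=_quantile_ureduce_func,
    ...<5 lines>...
                    overwrite_input=overwrite_input,
                    method=method)
    r = func(a, **kwargs)
    result = _quantile(arr,
                       quantiles=q,
    ...<2 lines>...
                       out=out,
                       weights=wgt)
    slices_having_nans = np.isnan(arr[-1, ...])
                                  ~~~^^^^^^^^^
IndexError: index -1 is out of bounds for axis 0 with size 0
```

The tip is really at z 0.019 (offset 0.040 confirmed), behind the near wall. Now the push up the slope, tip kept about 14 mm above the ramp.

Request:
{"api": "drive_tool", "payload": {
  "moves": "0.008 0 0.004 0 0; 0.016 0 0.004 0 0; 0.025 0 0.004 0 0; 0.035 0 0.003 0 0; 0.045 0 0.001 0 0; 0.055 0 -0.001 0 0; 0.065 0 -0.003 0 0; 0.075 0 -0.005 0 0",
  "grip_force": 10
}}

```text
time_s: 14.4
tool_pos: [0.4584, 0.0528, -0.021]
tool_rot: [179.4, 4.0, -1.4]
force: [-75.5, 1.4, 62.3]
grip_width: 0.0432
```

```bash
python3 - <<'E'
from car import *
p,d=read_camera("side");S=st(cloud("side",d).reshape(-1,3));carrier(S)
o=get_obs();print(o["force"],o["time_s"],st(np.array(o["tool_pos"])[None]),o["tool_rot"])
cv2.imwrite("pics/s6.png",cv2.resize(p[140:300,210:390],(675,600),interpolation=2)[:,:,::-1])
E
```

```text
-0.03 0.116(108) 0.116(88)
-0.01 0.120(83) 0.123(72)
0.01 0.015(55) 0.116(29)
0.03 0.024(53) 0.028(7)
0.05 0.021(37) -
0.07 0.021(30) -
0.09 0.061(49) -
0.11 0.065(82) -
0.13 0.069(63) -
0.15 0.074(77) 0.074(54)
0.17 0.077(78) 0.079(39)
0.19 0.081(54) 0.082(42)
0.21 0.037(20) -
0.23 0.039(7) 0.041(32)
0.25 0.002(7) 0.042(21)
0.27 0.003(13) -
0.29 0.002(18) -
[-66.0209   1.7016  56.5188] 14.45 [[ 0.0047 -0.0025 -0.0203]] [179.4568   3.6491  -1.381 ]
```

View pics/s6.png

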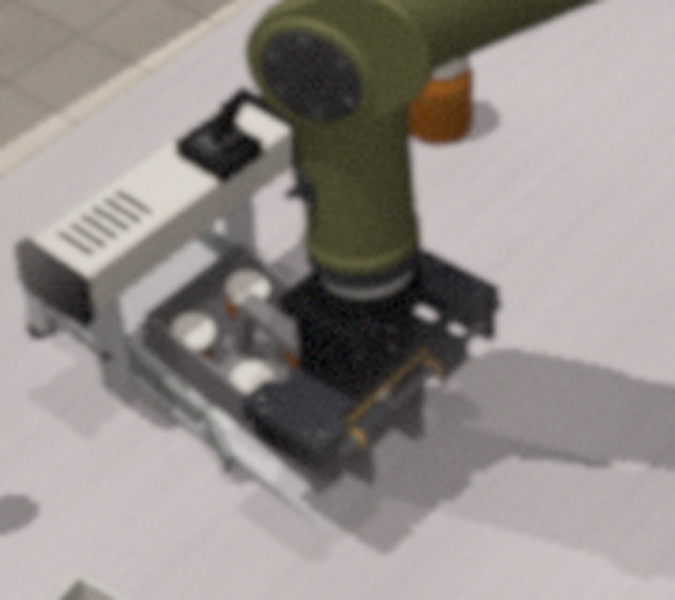

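The move ended with -75 N in x and +62 N in z, so something jammed; the view shows the gripper body close to the bar at (265,320). Backing off first to unload.

Request:
{"api": "drive_tool", "payload": {
  "moves": "-0.015 0 0 0 0; -0.03 0 0 0 0; -0.036 0 0 0 0; -0.036 0 0 0 0; -0.036 0 0 0 0; -0.036 0 0 0 0; -0.036 0 0 0 0; -0.036 0 0 0 0"
}}

```text
time_s: 15.25
tool_pos: [0.458, 0.0537, -0.016]
tool_rot: [-180.0, -0.0, -1.5]
force: [-0.1, 0.1, 0.9]
grip_width: 0.0433
```

```bash
python3 - <<'E'
from car import *
from tipz import tool
p,d,W,L=tool()
S=st(W.reshape(-1,3));o=get_obs();print(o["time_s"],st(np.array(o["tool_pos"])[None]),o["tool_rot"],o["qpos"])
carrier(S)
G=S[(abs(S[:,1])<.1)&(S[:,0]>-.1)&(S[:,0]<.06)&(S[:,2]>.0)&(S[:,2]<.2)]
for z in np.arange(.0,.16,.01):
    s=G[(G[:,2]>=z)&(G[:,2]<z+.01)]
    if len(s): print("z%.2f n%d x[%.3f %.3f] y[%.3f %.3f]"%(z,len(s),*np.percentile(s[:,0],[2,98]),*np.percentile(s[:,1],[2,98])))
cv2.imwrite("pics/s7.png",cv2.resize(p[170:290,250:370],(600,600),interpolation=2)[:,:,::-1])
E
```

```text
body {-200: 28, -195: 21, -190: 25, -185: 29, -180: 25, -175: 35, -170: 43, -165: 66, -160: 82, -155: 464, -150: 139, -145: 38, -140: 44, -135: 68, -130: 35, -125: 28, -120: 34, -115: 27, -110: 8, -105: 4, -100: 2, -95: 4, -90: 5, -85: 4, -80: 9, -75: 10, -70: 12, -65: 13, -60: 0}
finger {-120: 2, -115: 2, -110: 5, -105: 4, -100: 2, -95: 4, -90: 5, -85: 4, -80: 9, -75: 10, -70: 12, -65: 13, -60: 17, -55: 17, -50: 17, -45: 13, -40: 2, -35: 0, -30: 0, -25: 30, -20: 275, -15: 130, -10: 1, -5: 0, 0: 0, 5: 0, 10: 0, 15: 0, 20: 0, 25: 0, 30: 0, 35: 0, 40: 0, 45: 0, 50: 0, 55: 0}
[ 0.4579  0.0538 -0.016 ] 0.043333708416280176 [-0.8891  0.2355  0.0404]
15.3 [[ 0.0004 -0.0017 -0.016 ]] [-179.991     0.0013   -1.4683] [  22.5642    9.7905  -34.3329  120.2808    6.9966   51.8169 -107.1849]
-0.03 0.120(127) 0.120(112)
-0.01 0.003(47) 0.120(55)
0.01 0.007(55) 0.062(15)
0.03 0.032(69) -
0.05 0.032(41) -
0.07 0.035(45) -
0.09 0.062(78) -
0.11 0.065(86) 0.057(9)
0.13 0.069(64) 0.071(28)
0.15 0.073(70) 0.074(57)
0.17 0.077(84) 0.077(54)
0.19 0.081(72) 0.084(52)
0.21 0.041(17) -
0.23 0.038(8) 0.043(19)
0.25 0.002(6) 0.043(17)
0.27 0.003(15) -
0.29 0.004(16) -
z0.00 n1505 x[-0.098 0.049] y[-0.096 0.097]
z0.01 n58 x[0.024 0.058] y[0.040 0.067]
z0.02 n37 x[-0.012 0.058] y[-0.033 0.050]
z0.03 n44 x[-0.013 0.050] y[-0.032 0.050]
z0.04 n31 x[-0.012 0.020] y[-0.034 0.031]
z0.05 n20 x[-0.013 0.009] y[-0.033 0.032]
z0.06 n12 x[-0.013 0.009] y[-0.033 0.034]
z0.07 n10 x[-0.007 0.003] y[-0.030 -0.023]
z0.08 n5 x[-0.011 -0.004] y[-0.030 -0.028]
z0.09 n66 x[-0.037 0.032] y[-0.084 0.086]
z0.10 n164 x[-0.039 0.031] y[-0.085 0.086]
z0.11 n238 x[-0.039 0.018] y[-0.084 0.091]
z0.12 n128 x[-0.038 0.030] y[-0.088 0.093]
z0.13 n710 x[-0.037 0.033] y[-0.094 0.094]
z0.14 n126 x[-0.027 0.020] y[-0.019 0.079]
z0.15 n71 x[-0.023 0.019] y[-0.017 0.050]
```

View pics/s7.png

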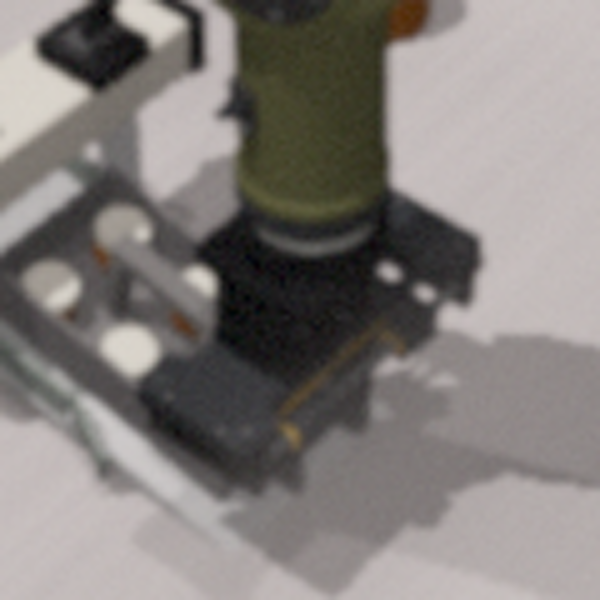

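```bash
cat > fit.py <<'E'
from car import *
def ext(cam,D):
    S=st(cloud(cam,D).reshape(-1,3)); S=S[np.isfinite(S[:,0])]
    h=S[:,2]-.2126*S[:,0]
    m=(h>.030)&(h<.05)&(abs(S[:,1])<.062)&(S[:,0]>-.05)&(S[:,0]<.33)&(S[:,2]<.12)&(S[:,2]>.028)
    for lo,hi in((.030,.062),(-.062,-.030)):
        s=S[m&(S[:,1]>lo)&(S[:,1]<hi)]
        if len(s)>5:
            f=np.polyfit(s[:,0],s[:,2],1);print(cam,"rim y>%.2f"%lo,len(s),"x",np.percentile(s[:,0],[1,99]),"slope",f[0],"y",np.percentile(s[:,1],[3,50,97]))
    b=S[(h>.06)&(h<.085)&(abs(S[:,1])<.02)&(S[:,0]>-.05)&(S[:,0]<.3)&(S[:,2]<.12)&(S[:,2]>.06)]
    if len(b)>5: print(cam,"bar",len(b),"x",np.percentile(b[:,0],[2,98]),"y",np.median(b[:,1]),"zslope",np.polyfit(b[:,0],b[:,2],1)[0],"yaw",np.degrees(np.polyfit(b[:,0],b[:,1],1)[0]))
E
python3 - <<'E'
from fit import *
ext("side",np.load("side5.npy"))
for c in("side","top"):
    p,d=read_camera(c);np.save(c+"8.npy",d);ext(c,d)
    cv2.imwrite(f"pics/n8_{c}.png",p[:,:,::-1])
S=st(cloud("side",d).reshape(-1,3)) 
S=st(cloud("side",np.load("side8.npy")).reshape(-1,3))
# rails: profile of z vs y at several x
for x in(.13,.15,.24,.26,.28):
    print(x,[ "%d:%.3f"%(y*1000,np.percentile(s[:,2],90)) for y in np.arange(-.08,.085,.01) for s in [S[(abs(S[:,0]-x)<.008)&(abs(S[:,1]-y)<.005)&(S[:,2]<.12)]] if len(s)>2])
E
```

```text
side rim y>0.03 249 x [-0.0107  0.1641] slope 0.2049843212274081 y [0.032  0.0469 0.0496]
side rim y>-0.06 170 x [-0.0114  0.1192] slope 0.20497122047511918 y [-0.0523 -0.0475 -0.0312]
side bar 105 x [0.0333 0.077 ] y 0.000362257829638622 zslope 0.20452915523538398 yaw 3.007170204430853
side rim y>0.03 165 x [0.0551 0.1934] slope 0.2285096402385096 y [0.0311 0.0467 0.0501]
side rim y>-0.06 116 x [0.0201 0.1952] slope 0.22062451316805295 y [-0.0533 -0.0467 -0.0311]
side bar 153 x [0.0685 0.1373] y 0.0016038574395604273 zslope 0.205877953721276 yaw -1.943803213065825
top rim y>0.03 77 x [0.1063 0.1867] slope 0.27530421260933047 y [0.0304 0.0438 0.0474]
top rim y>-0.06 111 x [0.0516 0.1845] slope 0.20023912497879323 y [-0.0526 -0.0483 -0.0312]
top bar 55 x [0.0987 0.1407] y -0.00374577439831134 zslope 0.18316600300893993 yaw 8.000097027712878
0.13 ['-50:0.067', '-20:0.032', '-10:0.093', '0:0.098', '9:0.092', '39:0.067', '49:0.066', '59:0.038', '69:0.029', '79:0.003']
0.15 ['-50:0.071', '-30:0.063', '-20:0.036', '-10:0.038', '0:0.059', '9:0.059', '19:0.055', '29:0.064', '39:0.071', '49:0.070', '59:0.043', '69:0.038', '79:0.002']
0.24 ['-60:0.047', '-50:0.041', '-40:0.043', '-30:0.041', '-20:0.042', '-10:0.040', '0:0.042', '9:0.039', '19:0.042', '29:0.040', '59:0.041', '69:0.038', '79:0.003']
0.26 ['49:0.002', '59:0.035', '69:0.044', '79:0.002']
0.28 ['49:0.002', '59:0.002', '69:0.002', '79:0.001']
```

The carrier moved straight by 31 mm (rim now x 0.020 to 0.195, yaw ≈0). Force ratio 62/75 suggests the sticky pads locked on the wall: my tool path stayed flat while the carrier climbed, so the tool pressed it down. Nothing obstructs it ahead. I'll push again rising with the slope from first contact, in short strokes with back-offs.

Request:
{"api": "drive_tool", "payload": {
  "moves": "0.004 0 0.005 0 0; 0.009 0 0.004 0 0; 0.016 0 0.0025 0 0; 0.024 0 0.0007 0 0; 0.032 0 -0.001 0 0; 0.038 0 -0.0025 0 0; 0.04 0 -0.003 0 0; 0.036 0 -0.003 0 0"
}}

```text
time_s: 16.2
tool_pos: [0.4911, 0.0528, -0.0141]
tool_rot: [180.0, 0.3, -1.4]
force: [0.4, 0.0, 0.5]
grip_width: 0.0428
```

```bash
python3 - <<'E'
from fit import *
p,d=read_camera("side");ext("side",d)
o=get_obs();print(o["force"],o["time_s"],st(np.array(o["tool_pos"])[None]),o["tool_rot"])
E
```

```text
side rim y>0.03 101 x [0.0259 0.2134] slope 0.2008214216283207 y [0.0315 0.0473 0.0503]
side rim y>-0.06 50 x [0.023 0.216] slope 0.17850545129636686 y [-0.0516 -0.0478 -0.0308]
side bar 123 x [0.1046 0.1659] y 0.001594905722152259 zslope 0.1702904250672354 yaw -2.744557076091789
[-0.0219  0.6323  0.6123] 16.25 [[ 0.0347 -0.0017 -0.0137]] [179.9863   0.1581  -1.4391]
```

The stroke worked with no residual force, and the carrier is now tipping forward onto the bed. Next stroke.

Request:
{"api": "drive_tool", "payload": {
  "moves": "0.008 0 -0.0015 0 0; 0.016 0 -0.003 0 0; 0.024 0 -0.0047 0 0; 0.032 0 -0.0063 0 0; 0.04 0 -0.008 0 0; 0.046 0 -0.009 0 0; 0.048 0 -0.0095 0 0; 0.044 0 -0.0095 0 0"
}}

```text
time_s: 17.05
tool_pos: [0.5404, 0.0519, -0.0025]
tool_rot: [-180.0, -0.3, -1.5]
force: [0.0, 0.7, -0.2]
grip_width: 0.0439
```

```bash
python3 - <<'E'
from fit import *
p,d=read_camera("side");ext("side",d)
o=get_obs();print(o["force"],o["time_s"],st(np.array(o["tool_pos"])[None]),o["tool_rot"])
E
```

```text
side rim y>0.03 33 x [0.071  0.2165] slope 0.16053010378727295 y [0.0314 0.0468 0.0499]
side bar 57 x [0.153  0.1948] y 0.001746312553501142 zslope 0.1558625882227378 yaw -4.662682166353534
[-0.9217  0.3149 -0.5612] 17.1 [[ 0.082  -0.0015 -0.0024]] [-179.9774   -0.2418   -1.4561]
```

Request:
{"api": "drive_tool", "payload": {
  "moves": "0.006 0 -0.001 0 0; 0.012 0 -0.002 0 0; 0.018 0 -0.003 0 0; 0.023 0 -0.004 0 0; 0.026 0 -0.0045 0 0; 0.027 0 -0.0045 0 0; 0.022 0 -0.0045 0 0; 0.018 0 -0.0045 0 0"
}}

```text
time_s: 17.9
tool_pos: [0.5571, 0.0513, 0.0018]
tool_rot: [-180.0, -0.2, -1.5]
force: [-0.2, 0.4, 0.2]
grip_width: 0.0435
```

```bash
python3 - <<'E'
from fit import *
p,d=read_camera("side");ext("side",d);S=st(cloud("side",d).reshape(-1,3))
o=get_obs();print(o["force"],o["time_s"],st(np.array(o["tool_pos"])[None]),o["tool_rot"])
cv2.imwrite("pics/s9.png",cv2.resize(p[130:270,210:350],(600,600),interpolation=2)[:,:,::-1])
carrier(S)
E
```

```text
side rim y>0.03 23 x [0.0871 0.2166] slope 0.1760821690022561 y [0.0306 0.0465 0.0501]
side rim y>-0.06 8 x [0.0881 0.1256] slope 0.06576444960180011 y [-0.0339 -0.0314 -0.0304]
side bar 31 x [0.1728 0.1958] y 0.001444667327261838 zslope 0.14234704932587258 yaw -15.248344746485863
[ 0.2078 -0.8398 -0.4079] 17.95 [[ 0.0989 -0.0017  0.0018]] [179.9922  -0.1366  -1.4598]
-0.03 0.002(47) 0.004(43)
-0.01 0.004(52) 0.003(39)
0.01 0.007(54) 0.007(51)
0.03 0.011(55) 0.011(42)
0.05 0.073(50) 0.015(47)
0.07 0.122(63) 0.123(52)
0.09 0.023(51) 0.051(50)
0.11 0.045(61) 0.023(8)
0.13 0.047(39) 0.055(6)
0.15 0.049(39) -
0.17 0.050(30) -
0.19 0.077(54) -
0.21 0.078(50) -
0.23 - 0.061(6)
0.25 0.002(6) -
0.27 0.002(17) -
0.29 0.004(17) -
```

View pics/s9.png

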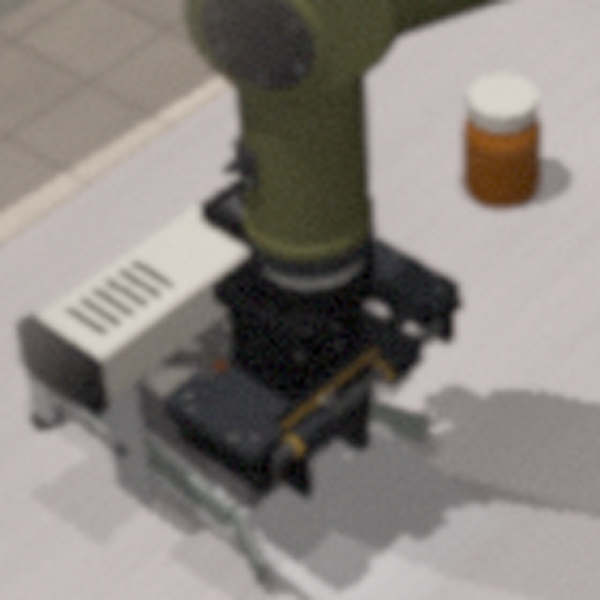

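The gripper hides the near end in this view (carrier in shadow below the lamp at (170,410)). I'll retreat and measure by depth.

Request:
{"api": "drive_tool", "payload": {
  "moves": "-0.02 0 0 0 0; -0.04 0 -0.01 0 0; -0.05 0 -0.04 0 0; -0.05 0 -0.08 0 0; -0.05 0 -0.12 0 0; -0.05 0 -0.16 0 0; -0.05 0 -0.17 0 0; -0.05 0 -0.17 0 0"
}}

```text
time_s: 18.75
tool_pos: [0.5077, 0.0525, 0.1735]
tool_rot: [180.0, -0.3, -1.5]
force: [0.7, 0.4, -0.6]
grip_width: 0.0439
```

```bash
python3 - <<'E'
from fit import *
for c in("side","top"):
    p,d=read_camera(c);S=st(cloud(c,d).reshape(-1,3));S=S[np.isfinite(S[:,0])];np.save(c+"10.npy",d);cv2.imwrite(f"pics/n10_{c}.png",p[:,:,::-1])
    print(c)
    for x in np.arange(.08,.32,.008):
        r=[]
        for lo,hi in((.040,.053),(-.053,-.040),(-.02,.02)):
            s=S[(abs(S[:,0]-x)<.004)&(S[:,1]>lo)&(S[:,1]<hi)&(S[:,2]<.122)]
            r.append("%.3f(%d)"%(np.percentile(s[:,2],90),len(s)) if len(s)>2 else "-")
        print("%.3f"%x,*r)
    s=S[(S[:,0]>.13)&(S[:,0]<.17)&(abs(S[:,1])<.057)&(S[:,2]>.055)&(S[:,2]<.12)]
    if len(s):print("y",np.percentile(s[:,1],[1,99]))
E
```

```text
side
0.080 0.020(13) 0.018(13) 0.019(37)
0.088 0.022(14) 0.022(11) 0.022(34)
0.096 0.022(12) 0.023(8) 0.022(33)
0.104 0.026(11) 0.025(11) 0.025(36)
0.112 0.064(30) 0.064(21) 0.065(81)
0.120 0.063(34) 0.066(26) 0.055(69)
0.128 0.066(24) 0.067(8) -
0.136 0.067(31) 0.067(21) 0.060(13)
0.144 0.067(25) 0.068(16) 0.060(47)
0.152 0.068(27) 0.073(12) 0.059(27)
0.160 0.072(26) 0.072(15) 0.098(52)
0.168 0.071(24) 0.073(14) 0.099(65)
0.176 0.073(27) 0.071(19) 0.102(35)
0.184 0.072(28) 0.074(27) 0.103(32)
0.192 0.077(23) 0.073(25) 0.104(46)
0.200 0.077(27) 0.077(24) 0.097(41)
0.208 0.078(23) 0.077(11) 0.067(30)
0.216 0.078(10) 0.079(13) 0.065(17)
0.224 - 0.069(7) 0.046(15)
0.232 - 0.061(4) 0.047(15)
0.240 - - 0.053(23)
0.248 - - -
0.256 0.000(3) - -
0.264 0.001(3) - -
0.272 0.002(4) - -
0.280 0.002(5) - -
0.288 0.003(7) - -
0.296 0.003(6) - -
0.304 - - -
0.312 -0.000(3) - -
y [-0.0511  0.0499]
top
0.080 - - -
0.088 - 0.018(5) -
0.096 - 0.026(5) -
0.104 - 0.027(5) -
0.112 - 0.026(4) -
0.120 - 0.046(5) -
0.128 - - -
0.136 - 0.066(10) -
0.144 - 0.072(10) 0.045(8)
0.152 - 0.070(10) 0.051(13)
0.160 - 0.071(7) 0.101(19)
0.168 - 0.074(10) 0.100(24)
0.176 - 0.077(10) 0.105(14)
0.184 - 0.078(9) 0.101(17)
0.192 - 0.072(7) 0.044(12)
0.200 - 0.049(4) 0.045(5)
0.208 - - -
0.216 - - -
0.224 - - -
0.232 - - -
0.240 - - -
0.248 - - -
0.256 - - -
0.264 0.087(5) 0.090(5) 0.081(6)
0.272 0.092(6) 0.090(9) 0.079(22)
0.280 0.092(9) 0.090(7) 0.061(22)
0.288 0.094(10) 0.092(15) 0.090(51)
0.296 - 0.075(6) 0.061(10)
0.304 0.057(4) 0.073(8) 0.060(12)
0.312 0.073(9) 0.072(9) 0.074(34)
y [-0.0527 -0.0022]
```

The near rim is at x ≈0.111, z 0.064, lean ≈9°: the near edge still sits on the lip, about 5 to 10 mm short. Everything is centred (y ±0.051). I'll go back down and push about 8 mm further than before.

Request:
{"api": "drive_tool", "payload": {
  "moves": "0 0 0.04 0 0; 0 0 0.08 0 0; 0 0 0.12 0 0; 0.005 0 0.15 0 0; 0.015 0 0.165 0 0; 0.03 0 0.174 0 0; 0.042 0 0.174 0 0; 0.048 0 0.174 0 0"
}}

```text
time_s: 19.65
tool_pos: [0.5536, 0.0513, -0.0041]
tool_rot: [-180.0, 0.1, -1.5]
force: [0.2, -0.2, 0.5]
grip_width: 0.0437
```

Request:
{"api": "drive_tool", "payload": {
  "moves": "0.004 0 -0.0005 0 0; 0.008 0 -0.001 0 0; 0.012 0 -0.0015 0 0; 0.016 0 -0.002 0 0; 0.019 0 -0.002 0 0; 0.019 0 -0.002 0 0; 0.014 0 -0.002 0 0; 0.004 0 -0.002 0 0"
}}

```text
time_s: 20.45
tool_pos: [0.5588, 0.0512, -0.0002]
tool_rot: [-180.0, -0.2, -1.5]
force: [-0.8, 0.2, 0.4]
grip_width: 0.0437
```

Request:
{"api": "drive_tool", "payload": {
  "moves": "-0.02 0 0 0 0; -0.04 0 -0.01 0 0; -0.05 0 -0.04 0 -0.5; -0.05 0 -0.08 0 -1; -0.05 0 -0.12 0 -1; -0.05 0 -0.16 0 -1; -0.05 0 -0.2 0 -1; -0.05 0 -0.2 0 -1"
}}

```text
time_s: 21.25
tool_pos: [0.5115, 0.0531, 0.2057]
tool_rot: [180.0, -0.7, -1.5]
force: [-0.1, 1.1, -1.3]
grip_width: 0.0046
```

```bash
cat > prof.py <<'E'
from fit import *
c="side"
if 1:
    p,d=read_camera(c);S=st(cloud(c,d).reshape(-1,3));S=S[np.isfinite(S[:,0])]
    for x in np.arange(.096,.225,.008):
        r=[]
        for lo,hi in((.040,.053),(-.053,-.040),(-.02,.02)):
            s=S[(abs(S[:,0]-x)<.004)&(S[:,1]>lo)&(S[:,1]<hi)&(S[:,2]<.122)]
            r.append("%.3f(%d)"%(np.percentile(s[:,2],90),len(s)) if len(s)>2 else "-")
        print("%.3f"%x,*r)
    s=S[(S[:,0]>.135)&(S[:,0]<.17)&(abs(S[:,1])<.057)&(S[:,2]>.055)&(S[:,2]<.12)]
    print("y",np.percentile(s[:,1],[1,99]))
p,d=read_camera("top");S=st(cloud("top",d).reshape(-1,3));S=S[np.isfinite(S[:,0])]
s=S[(S[:,0]>.26)&(S[:,0]<.32)&(abs(S[:,1])<.05)&(S[:,2]>.06)&(S[:,2]<.12)]
for x in np.arange(.26,.325,.006):
    q=s[abs(s[:,0]-x)<.003]
    if len(q):print("top %.3f %.3f n%d"%(x,np.percentile(q[:,2],90),len(q)))
o=get_obs();print(o["time_s"],o["tool_pos"],o["force"],o["grip_width"],st(np.array(o["tool_pos"])[None]))
E
python3 prof.py
```

```text
0.096 0.022(15) 0.023(13) 0.024(34)
0.104 0.023(13) 0.026(8) 0.025(32)
0.112 0.027(14) 0.027(13) 0.026(32)
0.120 0.055(11) 0.056(13) 0.056(44)
0.128 0.054(26) 0.056(26) 0.051(75)
0.136 0.057(26) 0.060(11) -
0.144 0.062(19) 0.056(18) 0.050(8)
0.152 0.060(24) 0.062(19) 0.051(45)
0.160 0.060(20) 0.060(14) 0.052(32)
0.168 0.063(22) 0.063(12) 0.092(60)
0.176 0.066(22) 0.066(16) 0.092(67)
0.184 0.062(23) 0.066(23) 0.097(36)
0.192 0.069(21) 0.068(21) 0.098(29)
0.200 0.070(20) 0.070(28) 0.098(46)
0.208 0.074(22) 0.072(25) 0.060(36)
0.216 0.070(11) 0.073(11) 0.065(30)
0.224 - 0.071(10) 0.046(13)
y [-0.0523  0.0511]
top 0.260 0.089 n2
top 0.266 0.082 n33
top 0.272 0.086 n36
top 0.278 0.087 n32
top 0.284 0.090 n22
top 0.290 0.096 n8
top 0.296 0.094 n52
top 0.302 0.081 n16
top 0.308 0.079 n39
top 0.314 0.071 n4
21.35 [0.5083 0.0525 0.2004] [-0.8632  0.345  -0.4759] 0.0015444918022787305 [[ 0.0508 -0.0017  0.2004]]
```

It dropped: near rim x ≈0.118, z 0.054, far rim z ≈0.095, lean ≈12 to 13°, y ±0.052. That puts carrier_mid at about stand x 0.209, so it is home. Next the toggle: closed fingers, stand y -0.045, real tip z about 0.212.

Request:
{"api": "drive_tool", "payload": {
  "moves": "0 0.02 0 0 -1; 0 0.043 0 0 -1; 0.02 0.043 0 0 -1; 0.045 0.043 0.01 0 -1; 0.07 0.043 0.02 0 -1; 0.085 0.043 0.027 0 -1; 0.09 0.043 0.027 0 -1; 0.09 0.043 0.027 0 -1"
}}

```text
time_s: 22.15
tool_pos: [0.5957, 0.0073, 0.1707]
tool_rot: [-180.0, 0.1, -1.4]
force: [-0.1, 0.4, -0.4]
grip_width: 0.0004
```

```bash
python3 - <<'E'
from tipz import *
from car import *
p,d,W,L=tool(pr=False)
f=L[(abs(L[:,0])<.02)&(abs(L[:,1])<.03)&(L[:,2]>-.1)&(L[:,2]<0)]
print(np.histogram(f[:,2],np.arange(-.1,.005,.01))[0],np.percentile(f[f[:,2]<-.045][:,0],[2,98]),np.percentile(f[f[:,2]<-.045][:,1],[2,98]))
S=st(W.reshape(-1,3));s=S[(S[:,2]>.19)&(S[:,2]<.245)&(abs(S[:,1]+.045)<.03)&(S[:,0]>.15)&(S[:,0]<.24)]
for z in np.arange(.19,.24,.01):
    q=s[abs(s[:,2]-z-.005)<.005]; print(z,len(q),q[:,:2].mean(0) if len(q) else 0)
print(st(np.array(get_obs()["tool_pos"])[None]))
E
```

```text
[0.5956 0.0074 0.1714] 0.0001139710621415748 [-0.1838  1.0983  0.7633]
[ 2 14 30 33 31 32  5  0  0  0] [-0.0139  0.0093] [-0.0148  0.0102]
0.19 10 [ 0.1848 -0.0488]
0.2 7 [ 0.1809 -0.0444]
0.21000000000000002 0 0
0.22000000000000003 1 [ 0.1777 -0.0377]
0.23000000000000004 9 [ 0.1749 -0.0445]
[[ 0.1393 -0.0445  0.1714]]
```

Request:
{"api": "drive_tool", "payload": {
  "moves": "0.01 0 0 0 -1; 0.02 0 0 0 -1; 0.03 0 0 0 -1; 0.038 0 0 0 -1; 0.046 0 0 0 -1; 0.052 0 0 0 -1; 0.056 0 0 0 -1; 0.056 0 0 0 -1"
}}

```text
time_s: 23.0
tool_pos: [0.6504, 0.0058, 0.1709]
tool_rot: [180.0, 0.3, -1.4]
force: [-6.7, -0.7, 2.0]
grip_width: 0.0005
```

```bash
cat > tog.py <<'E'
from car import *
for c in("side","top"):
    p,d=read_camera(c);S=st(cloud(c,d).reshape(-1,3))
    s=S[(S[:,2]>.19)&(S[:,2]<.245)&(abs(S[:,1]+.045)<.02)&(S[:,0]>.15)&(S[:,0]<.25)]
    for z in np.arange(.19,.24,.01):
        q=s[abs(s[:,2]-z-.005)<.005]; print(c,z.round(3),len(q),np.percentile(q[:,0],[5,50,95]) if len(q) else 0)
    cv2.imwrite(f"pics/tog_{c}.png",p[:,:,::-1])
print(st(np.array(get_obs()["tool_pos"])[None]),get_obs()["force"])
E
python3 tog.py
```

```text
side 0.19 43 [0.1863 0.194  0.2022]
side 0.2 16 [0.1925 0.2015 0.2076]
side 0.21 41 [0.1816 0.1927 0.2119]
side 0.22 50 [0.1823 0.1972 0.2174]
side 0.23 29 [0.1822 0.1862 0.2134]
top 0.19 0 0
top 0.2 0 0
top 0.21 0 0
top 0.22 0 0
top 0.23 0 0
[[ 0.1941 -0.0447  0.171 ]] [-7.2658 -0.2082  1.5311]
```

Request:
{"api": "drive_tool", "payload": {
  "moves": "0.003 0 0 0 -1; 0.005 0 0 0 -1; 0.005 0 0 0 -1; 0.005 0 0 0 -1; -0.01 0 0 0 -1; -0.04 0 0 0 -1; -0.075 0 0 0 -1; -0.11 0 -0.02 0 -1"
}}

```text
time_s: 23.9
tool_pos: [0.5404, 0.0083, 0.1895]
tool_rot: [-180.0, 0.2, -1.5]
force: [1.0, -0.7, 1.3]
grip_width: 0.0004
```

Request:
{"api": "drive_tool", "payload": {
  "moves": "-0.02 0 -0.03 0 -1; -0.04 0 -0.07 0 -1; -0.05 0.02 -0.1 0 -1; -0.05 0.06 -0.1 0 -1; -0.05 0.1 -0.1 0 -1; -0.05 0.14 -0.1 0 -1; -0.05 0.16 -0.1 0 -1; -0.05 0.16 -0.1 0 -1"
}}

```text
time_s: 24.7
tool_pos: [0.4884, -0.1546, 0.2918]
tool_rot: [179.9, -0.1, -1.8]
force: [-0.2, 0.9, 0.3]
grip_width: 0.0007
```

```bash
python3 tog.py; python3 prof.py; python3 - <<'E'
import cv2,numpy as np
a=cv2.imread("pics/tog_side.png")[120:270,190:370];b=cv2.imread("pics/tog_top.png")[130:250,220:364]
cv2.imwrite("pics/fin.png",np.vstack([cv2.resize(a,(360,300),interpolation=2),cv2.resize(b,(360,300),interpolation=2)]))
E
```

```text
side 0.19 59 [0.1869 0.1959 0.2012]
side 0.2 30 [0.1989 0.2025 0.2098]
side 0.21 35 [0.2031 0.2067 0.2143]
side 0.22 31 [0.2084 0.212  0.2161]
side 0.23 12 [0.2122 0.2152 0.2173]
top 0.19 41 [0.1868 0.194  0.1995]
top 0.2 17 [0.1978 0.201  0.2058]
top 0.21 21 [0.2015 0.2067 0.2117]
top 0.22 17 [0.2083 0.2115 0.216 ]
top 0.23 17 [0.2117 0.2155 0.2187]
[[ 0.0369 -0.2043  0.2921]] [ 0.2928 -0.053   0.7133]
0.096 0.023(12) 0.021(8) 0.023(35)
0.104 0.026(14) 0.024(9) 0.025(36)
0.112 0.028(11) 0.027(12) 0.026(35)
0.120 0.056(16) 0.055(17) 0.056(40)
0.128 0.055(31) 0.056(21) 0.053(71)
0.136 0.056(19) 0.059(11) 0.016(5)
0.144 0.058(24) 0.059(20) 0.051(8)
0.152 0.060(23) 0.060(19) 0.053(45)
0.160 0.063(19) 0.063(15) 0.050(32)
0.168 0.062(26) 0.065(13) 0.092(59)
0.176 0.065(23) 0.066(13) 0.093(63)
0.184 0.066(14) 0.066(24) 0.096(38)
0.192 0.069(29) 0.068(24) 0.098(35)
0.200 0.070(20) 0.069(26) 0.098(41)
0.208 0.071(21) 0.073(26) 0.062(34)
0.216 0.076(10) 0.074(16) 0.062(31)
0.224 - 0.070(8) 0.051(19)
y [-0.0522  0.0501]
top 0.266 0.083 n24
top 0.272 0.085 n35
top 0.278 0.084 n39
top 0.284 0.087 n20
top 0.290 0.091 n6
top 0.296 0.096 n51
top 0.302 0.087 n17
top 0.308 0.079 n35
top 0.314 0.072 n6
24.9 [ 0.4891 -0.1484  0.2923] [ 0.1542 -0.3444  1.3024] 0.0006001062259037311 [[ 0.037  -0.203   0.2923]]
```

View pics/fin.png

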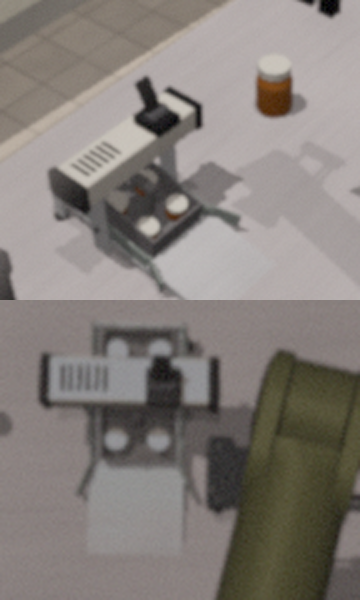

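The picture shows the toggle leaning away from the robot at (148,95), and the carrier lying between the rails behind the lip (160,210), robot clear. Toggle lean ≈+0.40 rad, so joint ≈0.85. I'm handing in.

```bash
python3 -c "
from cell import *
o=get_obs();print(o['time_s'],o['joint_velocities']);print(sign_off())"
```

```text
24.9 [-0.28200579 -0.16999195 -0.25619588  0.28004994  0.09622905  0.162599
  0.22856338]
the job is handed in; nothing more can be done
None
```

I handed the job in at 24.9 s with the carrier on the bed behind the lip and the lamp switched on. `sign_off()` gives no verdict, so the step results below are my own measurements.

**What I did:** I gripped the grey carrier by its bar, lifted it, and set it on the ramp at about stand x 0.08 and let go. I then pushed it over the lip in short strokes until its near edge dropped. Last, I pushed the toggle over with closed fingers and moved the arm away.

**Last checks:**
- **Carrier:** `carrier_mid` is at about stand x 0.209, inferred from the rim positions. It is centred within a few mm, and its near rim is at z about 0.055. Its lean is about 12–13°.
- **Toggle:** it leans about +0.40 rad away from the robot, so `lamp_switch` is about 0.85.
- **Robot:** clear of everything, no contact force beyond sensor noise.
- **Tray, torch and jar:** the arm never went near them, but I did not measure them again.

**What failed or disagreed on the way:**
- **First grasp:** it missed, because the reported TCP height reads about 40 mm below the real fingertips. I corrected every later height for this.
- **First push:** it jammed, with wrist force at about 98 N (limit 120 N). The likely cause is the finger pads sticking to the wall and pressing the carrier down. The depth data put the gripper's body about 20 mm clear of the carrier's bar, so I do not believe the 40 N limit on the body applied. I backed off and pushed again without trouble.
- **First drop over the lip:** the near edge stopped on the crest, and I finished it with a second push about 8 mm further.

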